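# Put the washed coffee dripper back together on its cup

### The arm

A 7-joint arm with a two-finger parallel gripper is mounted at the origin on a cart in front of the work surface, level with it; the furniture and walls round the work are solid. World frame = base frame: x ahead of the robot, y to its left, z up, the work surface at z = 0. Lengths are in m, angles in rad, forces in N, time in s.
With the tool pointing down it reaches from about 0.4 to 0.925 m from the base axis. Payload 5.6 kg.
Tool frame: the origin (TCP) lies between the finger pads; the fingertips stand 25 mm ahead of it and the grasp point (between the pads) lies 6 mm ahead of it (arm.tip_extent is the distance from the TCP to the fingertips, in m); z points along the fingers, y is the line along which they close (so a half turn about z gives the same grasp; the last joint's range is limited). The gripper opens to 85 mm and grips with 20 to 120 N. Pads are 22 mm wide; open, the fingers measure 114 mm over their backs; the gripper's body (76 mm by 85 mm) begins 54 mm behind the grasp point. The pads swing forward as they close: fully open they stand 13 mm farther back than shut.
Start: joints at [-1.356, 0.468, -0.012, 1.603, 0.006, 1.071, -0.056], TCP at [0.166, 0.629, 0.236] pointing down, gripper open.
Joint ranges: [-2.53, 2.53], [-0.31, 2.02], [-1.57, 1.55], [0.28, 2.44], [-1.29, 4.43], [0.15, 1.84], [-2.92, 2.92]. Speed limits (rad/s): [2.57, 2.57, 3.14, 3.14, 3.14, 3.14, 3.14].

### API

Orientations are given as a unit quaternion [w, x, y, z].
In Python, from cell import arm gives the robot as it stands.
- The arm moves only by the tool carry_out, never from a script. Its argument "motion" is one flat list of numbers, 7 for each row, row after row: the shift along the tool's x, y, z in cm, then the turn, a rotation vector about the tool's x, y, z in degrees, then the closure, from 0 (fully open) to 1 (shut). In form: [tx, ty, tz, wx, wy, wz, grip, tx, ty, tz, wx, wy, wz, grip, ...]. A call has 1 to 10 rows; each row shifts and turns the commanded pose from where the row before left it, along the tool's axes as they then stand; what a row does not reach is not made up. A row lasts 1/12 s, in which the tool goes at most 41.7 mm and 7.16 degrees, less where a joint would pass 70% of its speed; a pose out of reach is approached as far as the arm can. A call is refused whole if a number of a shift passes 4.17 or a number of a turn 7.16, either way. A call with a gripper value outside its range is refused whole. The fingers move at their own pace and stop on an object; "squeeze" is the grip in N (left out, the last holds). Time passes only in rows, so rows that do not move let the fingers close. It gives the time, the measured TCP pose, the force, the opening and the grip force at its end, in the units of the state.
- arm.get_state(): the state, without advancing time (a new reading comes with each control period).
- arm.grab_frame(name): name is "scene" or "top" or "wrist"; returns (picture, depth): 420x560x3 uint8, blue, green, red; 420x560 float32, m along the optical axis (not along the pixel's ray), 0 where there is no reading.
- arm.camera_info(name): a dict with "intrinsics" (3x3 intrinsics, pixels), "cam_to_world" (4x4, takes a point from camera to world coordinates); the wrist camera has in their place "tool_from_camera" (4x4, takes a point from camera to tool coordinates, whose origin is the TCP and whose axes are the flange's). Camera axes: x right, y down, z forward; pixel columns grow to the right and rows downward; lengths in m; the calibration is good to about 2 mm. A picture is of the moment at which its call begins: read the wrist's pose just before it. camera_info takes no time and is no camera call.
- arm.sign_off(): hands the job in; it is judged then, once.
The state is a dict: "time": time; "joint_positions": joint angles; "qvel": joint speeds; "joint_torque": joint torques, N m; "eef_pos": TCP position; "tool_rot": TCP orientation; "ft_force": force on the tool from outside, world axes, zero at the start; "torque": the same for the moment, N m; "finger_gap": finger opening in m; "grip_force": force on a finger pad.
Only numpy, scipy, OpenCV 4.12 (cv2) and the standard library are available. Lean on these libraries where they do the work, as an engineer would, in place of code of your own. Each camera call takes 0.05 s, during which the arm holds its last target. There are 200 camera calls.

### The job

The washed coffee dripper lies in pieces on the table: put it back together on the brown cup (not the white one), where the cup stands. First set the wide carrier plate on the cup with its foot in the cup's mouth and its collar up, then stand the brew chamber in the plate's collar, then lower the press disc into the chamber with its knob up, and last put the lid over the chamber, letting go of each piece once it is fully seated before you fetch the next. Leave the white cup and the other things on the table where they are.

Things in the scene. Friction and masses are not known exactly. Their poses are not given: they have to be found in the camera images.
- carrier_plate: Steel plate: flange 88 mm across at z 6 to 9 mm; below it a bevelled round foot 44 mm across; above it an upright collar, 61 mm across outside, 57 inside, z 9 to 21 mm: grip across it. Stands on its foot. Origin: centre of the foot's underside, z up. Seated, its flange lies on the cup's rim, origin 61 mm above the cup's. The chamber stands inside the collar at z = 9 mm. About 90 g.
- brew_chamber: Steel beaker open at the top, 52 mm across outside, 48 inside, 50 mm tall, floor 3 mm thick, foot bevelled to 47 mm. Stands upright. Origin: centre of its underside, z up. Grip across the body, fingertips at least 14 mm above its underside to clear the collar. Seated in the collar (2.5 mm play all round) its origin is 9 mm above the plate's. About 80 g.
- press_disc: Perforated steel disc 42 mm across, 4 mm thick, with a thin upright stem (6 mm) that carries a black knob, 15 mm across, z 42 to 66 mm: grip the knob. Stands on the disc. Origin: centre of the disc's underside, z up. Seated on the chamber's floor (2 mm play all round) its origin is 3 mm above the chamber's and the knob stands 19 mm out of the mouth. About 60 g.
- dripper_lid: Hollow steel cap, open below: skirt 62 mm across outside, 57 inside, narrower top 52 mm across to z = 36 mm, black knob on it, 18 mm across, z 43 to 56 mm (neck 12 to 18 mm below it): grip the knob. Lies knob up. Origin: centre of the skirt's lower edge, z up. Seated on the chamber's rim (2.5 mm play, clears the press knob) its origin is 42 mm above the chamber's. About 70 g.
- brown_cup: Dark brown glazed cup without handle, 72 mm across at the rim, 67 mm tall, mouth about 56 mm wide inside, upright and empty, loose, about 250 g. Origin: centre of its underside, z up; rim at z = 67 mm. The dripper is built on this cup.
- white_cup: White ceramic cup without handle, 72 mm across, 67 mm tall, standing upright, loose, not part of the job. Origin: centre of its underside.
- garlic: Bulb of garlic, about 53 mm across and 52 mm tall, loose, not part of the job. Origin: centre of its underside.
- jar_lid: Flat brass-coloured jar lid, 52 mm across, 12 mm high, loose, not part of the job. Origin: centre of its underside.
- red_peeler: Vegetable peeler with a red handle, 153 mm long, 26 mm wide, lying on the table to the left, loose, not part of the job. Origin: under its middle; its long side is along its y axis.
Not all that is in view belongs to the job. Leave any red look-alike of the brew_chamber alone.

How it is judged:
By the outcome, as a careful person would: the job done as asked, in the order asked, and still so for the second after the job is handed in, with the robot touching nothing.
It also fails if it takes over 112 s, if anything falls off the work surface, if the arm or the gripper's body presses on something with over 40 N, if the wrist force passes 120 N, or if a joint passes its speed limit or range.

## Working session

There is one attempt and no reset: what is moved stays moved. The work goes in short steps, Python scripts to look and compute and a tool call to move; the robot and the scene stay as the last step left them, time stands still between calls to the robot, and variables do not carry over. Pictures are saved under pics/ and viewed, at most 14 in all, crops included, and the job is handed in when it is done.

Besides the shell and the picture viewer there is one more tool, called after "Call:" by a JSON object that holds its "api" and its "payload", one argument or row to a line. carry_out: Moves the arm, as the interface text tells. Its arguments: {"type":"object","properties":{"motion":{"type":"array"},"squeeze":{"type":"number"}},"required":["motion"]}

```bash
ls; mkdir -p pics; python3 - <<'E'
from cell import arm
import cv2,numpy as np
s=arm.get_state();print({k:np.round(v,3).tolist() for k,v in s.items()},arm.tip_extent)
for n in["top","scene"]:
    p,d=arm.grab_frame(n);cv2.imwrite(f"pics/{n}0.png",p);np.save(f"{n}0.npy",d)
    i=arm.camera_info(n);print(np.round(i["intrinsics"],1).tolist(),np.round(i["cam_to_world"],3).tolist())
print(arm.camera_info("wrist"))
E
```

```text
pics
{'time': 0.0, 'joint_positions': [-1.356, 0.468, -0.012, 1.604, 0.006, 1.071, -0.056], 'qvel': [-0.0, 0.0, -0.0, 0.001, 0.001, 0.001, -0.001], 'joint_torque': [0.001, -53.239, 0.021, -25.131, 0.011, 0.008, 0.0], 'eef_pos': [0.166, 0.628, 0.235], 'tool_rot': [-0.0, 0.129, 0.992, -0.001], 'ft_force': [-0.736, -0.333, -0.261], 'torque': [-0.005, 0.013, 0.004], 'grip_force': 0.0, 'finger_gap': 0.085} 0.025
[[430.0, 0.0, 282.0], [0.0, 430.0, 211.5], [0.0, 0.0, 1.0]] [[-0.022, -0.986, 0.167, 0.431], [-0.999, 0.028, 0.035, 0.104], [-0.039, -0.166, -0.985, 0.923], [0.0, 0.0, 0.0, 1.0]]
[[407.4, 0.0, 280.0], [0.0, 407.4, 208.0], [0.0, 0.0, 1.0]] [[0.601, -0.334, 0.726, -0.081], [-0.799, -0.264, 0.54, -0.36], [0.012, -0.905, -0.426, 0.44], [0.0, 0.0, 0.0, 1.0]]
{'intrinsics': array([[335.28993377,   0.        , 277.22221733],
       [  0.        , 335.28993377, 212.77778032],
       [  0.        ,   0.        ,   1.        ]]), 'tool_from_camera': array([[-4.57271384e-04, -9.52292120e-01, -3.05187661e-01,
         7.83503080e-02],
       [ 9.99999355e-01, -1.18262039e-04, -1.12930870e-03,
         1.94282327e-04],
       [ 1.03933966e-03, -3.05187981e-01,  9.52291560e-01,
        -1.36695778e-01],
       [ 0.00000000e+00,  0.00000000e+00,  0.00000000e+00,
         1.00000000e+00]])}
```

View pics/top0.png

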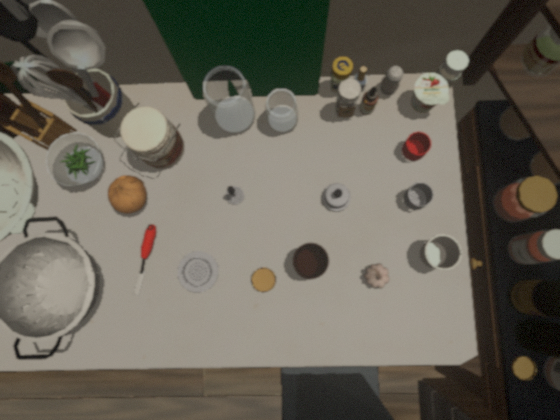

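View pics/scene0.png

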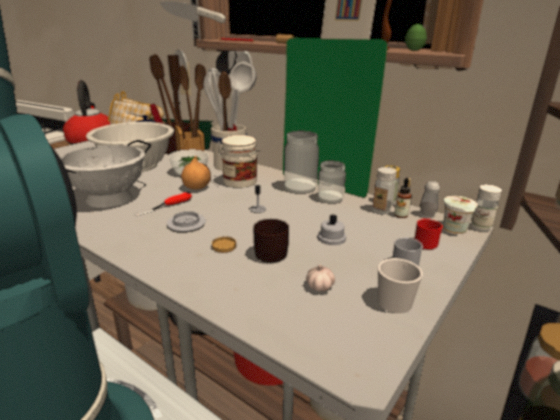

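The top view shows the carrier at (198,272), press (233,193), lid (337,196), chamber (416,197), brown cup (311,260), white cup (440,252) and red look-alike (417,147). Next I measure from depth.

```bash
cat > h.py <<'E'
import numpy as np,cv2
from cell import arm
from scipy.spatial.transform import Rotation as R
def cloud(d,K,T):
    v,u=np.mgrid[:d.shape[0],:d.shape[1]]
    P=np.stack([(u-K[0,2])/K[0,0]*d,(v-K[1,2])/K[1,1]*d,d],-1)
    P=P@T[:3,:3].T+T[:3,3]; P[d<=0]=np.nan
    return P
def pose():
    s=arm.get_state();T=np.eye(4);q=s["tool_rot"];T[:3,:3]=R.from_quat([*q[1:],q[0]]).as_matrix();T[:3,3]=s["eef_pos"];return T
def circ(xy,it=3,tol=.003):
    m=np.ones(len(xy),bool)
    for _ in range(it):
        A=np.c_[2*xy[m],np.ones(m.sum())];s=np.linalg.lstsq(A,(xy[m]**2).sum(1),rcond=None)[0]
        c=s[:2];r=np.sqrt(s[2]+c@c);e=abs(np.hypot(*(xy-c).T)-r);m=e<max(tol,np.median(e))
    return np.round([*c,r],4)
E
python3 - <<'E'
from h import *
i=arm.camera_info("top");d=np.load("top0.npy");P=cloud(d,i["intrinsics"],i["cam_to_world"])
print("table",np.nanmedian(P[210:240,280:330,2]), np.nanmedian(P[300:350,200:300,2]))
for n,(u,v),r in [("carrier",(198,272),24),("press",(233,193),18),("lid",(337,196),20),("chamber",(416,197),22),("cup",(311,260),24),("white",(440,252),26),("garlic",(377,275),18),("jar",(263,280),16),("red",(417,147),20)]:
    Q=P[v-r:v+r,u-r:u+r].reshape(-1,3);Q=Q[np.isfinite(Q[:,0])]
    zm=np.percentile(Q[:,2],99.5); print(n,"ztop",zm.round(4))
    for lo,hi in [(.004,.3),(zm-.006,.3)]:
        S=Q[(Q[:,2]>lo)&(Q[:,2]<hi)];c,rr=cv2.minEnclosingCircle(S[:,:2].astype(np.float32));print("  ",len(S),np.round(c,4),round(rr,4),S.mean(0).round(4))
E
```

```text
table -0.00017927220282265566 0.0002455235386985555
carrier ztop 0.0227
   1340 [0.4663 0.3235] 0.0678 [0.4626 0.3175 0.0103]
   107 [0.4631 0.3181] 0.0307 [0.4628 0.3192 0.0207]
press ztop 0.0669
   172 [0.6348 0.2411] 0.0456 [0.6256 0.2385 0.0238]
   42 [0.625  0.2384] 0.0066 [0.6268 0.2391 0.0651]
lid ztop 0.0565
   637 [0.6173 0.0215] 0.0343 [0.6109 0.0204 0.0298]
   58 [0.6148 0.0184] 0.0089 [0.6148 0.0186 0.0552]
chamber ztop 0.0511
   457 [ 0.605  -0.1467] 0.0308 [ 0.6088 -0.1517  0.0291]
   104 [ 0.6084 -0.1506] 0.0262 [ 0.6087 -0.1512  0.0486]
cup ztop 0.0692
   1027 [0.4844 0.0763] 0.0638 [0.4792 0.0782 0.0231]
   192 [0.4773 0.0794] 0.036 [0.4768 0.0801 0.0669]
white ztop 0.0685
   1064 [ 0.4941 -0.1687] 0.049 [ 0.489  -0.1869  0.0365]
   246 [ 0.4877 -0.1808] 0.0357 [ 0.4879 -0.1813  0.0661]
garlic ztop 0.0498
   480 [ 0.4385 -0.0643] 0.0357 [ 0.4449 -0.0546  0.0335]
   25 [ 0.4416 -0.0575] 0.0051 [ 0.4435 -0.0567  0.0475]
jar ztop 0.0139
   180 [0.4362 0.1821] 0.0339 [0.4439 0.1787 0.0072]
   60 [0.4429 0.1778] 0.026 [0.4444 0.1778 0.0116]
red ztop 0.0507
   511 [ 0.7324 -0.1699] 0.0482 [ 0.7176 -0.1556  0.0284]
   111 [ 0.7174 -0.1543] 0.0268 [ 0.7162 -0.1555  0.0482]
```

Call:
{"api": "carry_out", "payload": {
  "motion": [0, 0, 0, 0, 0, -7, 0, 0, 0, 0, 0, 0, -7, 0, 0, 0, 0, 0, 0, -0.8, 0, -2.7, -2.82, 0, 0, 0, 0, 0, -2.7, -2.82, 0, 0, 0, 0, 0, -2.7, -2.82, 0, 0, 0, 0, 0, -2.7, -2.82, 0, 0, 0, 0, 0, -2.7, -2.82, 0, 0, 0, 0, 0, -2.7, -2.82, 0, 0, 0, 0, 0, -2.7, -2.82, 0, 0, 0, 0, 0],
  "squeeze": 40
}}

```text
time: 0.93
eef_pos: [0.3558, 0.4295, 0.236]
tool_rot: [-0.0, 0.001, 1.0, -0.0]
ft_force: [0.6, 0.0, 0.7]
finger_gap: 0.0851
grip_force: 0.0
```

Call:
{"api": "carry_out", "payload": {
  "motion": [-2.7, -2.82, 0, 0, 0, 0, 0, -2.7, -2.82, 0, 0, 0, 0, 0, -2.7, -2.82, 0, 0, 0, 0, 0, -2.7, -2.82, 0, 0, 0, 0, 0, 0, 0, 3.5, 0, 0, 0, 0.2, 0, 0, 3.5, 0, 0, 0, 0.2, 0, 0, 3, 0, 0, 0, 0.2, 0, 0, 0, 0, 0, 0, 0.2, 0, 0, 0, 0, 0, 0, 0.2]
}}

```text
time: 1.68
eef_pos: [0.4621, 0.3178, 0.1351]
tool_rot: [-0.001, 0.001, 1.0, -0.001]
ft_force: [0.1, 0.7, 0.1]
finger_gap: 0.0688
grip_force: 0.0
```

```bash
cat > w.py <<'E'
from h import *
import sys
def wr(name,out=True):
    T=pose();s=arm.get_state()
    p,d=arm.grab_frame("wrist");i=arm.camera_info("wrist");cv2.imwrite(f"pics/{name}.png",p)
    P=cloud(d,i["intrinsics"],T@i["tool_from_camera"])
    q=R.from_matrix(T[:3,:3]).as_rotvec(degrees=True)
    if out: print("t",round(s["time"],2),"tcp",T[:3,3].round(4),"x",T[:3,0].round(3),"z",T[:3,2].round(3),"gap",round(s["finger_gap"],4),"F",np.round(s["ft_force"],1),"g",round(s["grip_force"],1))
    return p,P
def ring(P,c,rad,lo,hi):
    Q=P.reshape(-1,3);Q=Q[np.isfinite(Q[:,0])];m=(np.hypot(*(Q[:,:2]-c).T)<rad)&(Q[:,2]>lo)&(Q[:,2]<hi);S=Q[m]
    if len(S)<10: print("few",len(S));return
    c,r=cv2.minEnclosingCircle(S[:,:2].astype(np.float32))
    print(f"z {lo:.3f}-{hi:.3f} n",len(S),"enc",np.round(c,4),round(r,4),"fit",circ(S[:,:2]),"mean",S.mean(0).round(4),"zmax",np.percentile(S[:,2],99).round(4))
E
python3 - <<'E'
from w import *
p,P=wr("w1")
c=[.463,.318]
ring(P,c,.045,.017,.03);ring(P,c,.055,.006,.013)
E
```

```text
t 1.68 tcp [0.4621 0.3178 0.1351] x [-1.     0.001  0.003] z [-0.003 -0.002 -1.   ] gap 0.0688 F [0.1 0.7 0.1] g 0.0
z 0.017-0.030 n 650 enc [0.4638 0.3172] 0.0306 fit [0.4636 0.3171 0.0292] mean [0.4635 0.3168 0.0194] zmax 0.021
z 0.006-0.013 n 7530 enc [0.464  0.3171] 0.0441 fit [0.4606 0.317  0.0334] mean [0.4612 0.3171 0.0078] zmax 0.0116
```

View pics/w1.png

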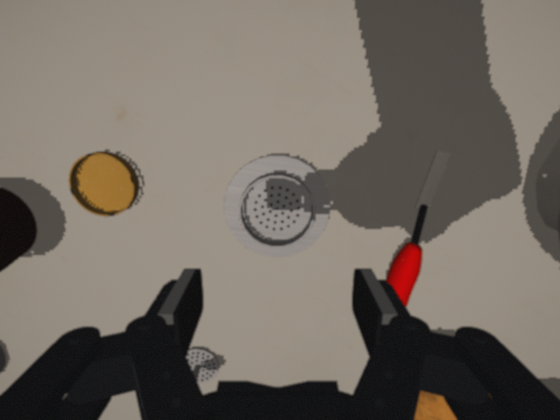

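The wrist view shows the carrier's collar at about (278,208), the peeler to the right and the jar lid to the left. The fingertips, at about (185,275) and (370,275), have room to come down.

```bash
python3 - <<'E'
from w import *
p,P=wr("w2")
Q=P[255:330,150:410].reshape(-1,3);Q=Q[np.isfinite(Q[:,0])];Q=Q[(Q[:,2]>.07)]
print(len(Q),Q[:,2].min() if len(Q) else 0, np.percentile(Q[:,2],[1,5,20]),Q[Q[:,2]<np.percentile(Q[:,2],5)].mean(0))
for y in (.2831,.3525): pass
L=Q[Q[:,1]<.317];Rr=Q[Q[:,1]>.317];print(L[:,1].max(),Rr[:,1].min(),L[:,2].min(),Rr[:,2].min())
E
```

```text
t 1.73 tcp [0.4633 0.3188 0.1368] x [-1.     0.001 -0.   ] z [ 0.  0. -1.] gap 0.0683 F [0.3 0.1 0.2] g 0.0
5317 0.13753231418541012 [0.13937351 0.14301639 0.15038231] [0.46137084 0.31864364 0.14086394]
0.2852648633600607 0.3523515994241897 0.13755501187726263 0.13753231418541012
```

```bash
python3 - <<'E'
from w import *
p,P=wr("w3")
for v in range(262,330,6): print(v,P[v,190].round(4),P[v,365].round(4))
E
```

```text
t 1.78 tcp [0.4638 0.3193 0.1378] x [-1.     0.    -0.002] z [ 0.002  0.002 -1.   ] gap 0.0683 F [ 0.9 -0.   1.4] g 0.0
262 [ 0.521   0.2403 -0.0014] [ 0.5212  0.3991 -0.0015]
268 [0.4526 0.2815 0.1433] [0.4527 0.3574 0.1434]
274 [0.4534 0.2824 0.1472] [0.453  0.3562 0.1482]
280 [0.4521 0.2844 0.1547] [0.4526 0.3547 0.154 ]
286 [0.4526 0.2853 0.1585] [0.4524 0.3535 0.159 ]
292 [0.4545 0.2854 0.1597] [0.4547 0.3535 0.1595]
298 [0.4575 0.285  0.1592] [0.4572 0.3536 0.1598]
304 [0.4591 0.2853 0.1608] [0.4593 0.3536 0.1608]
310 [0.4615 0.2852 0.1613] [0.4616 0.3536 0.1614]
316 [0.4631 0.2855 0.163 ] [0.4639 0.3536 0.162 ]
322 [0.4663 0.2851 0.1624] [0.4661 0.3536 0.1627]
328 [0.4687 0.2851 0.1629] [0.468  0.3535 0.1639]
```

Call:
{"api": "carry_out", "payload": {
  "motion": [0, -0.2, 3, 0, 0, 0, 0.1, 0, 0, 3, 0, 0, 0, 0.1, 0, 0, 3, 0, 0, 0, 0.1, 0, 0, 0, 0, 0, 0, 0.1, 0, 0, 0, 0, 0, 0, 0.1]
}}

```text
time: 2.25
eef_pos: [0.463, 0.3167, 0.0467]
tool_rot: [-0.0, -0.0, 1.0, -0.0]
ft_force: [0.2, 0.2, 1.4]
finger_gap: 0.0767
grip_force: 0.0
```

```bash
python3 - <<'E'
from w import *
p,P=wr("w4")
ring(P,[.464,.317],.033,.015,.03);ring(P,[.464,.317],.055,.006,.013)
for v in range(250,330,6): print(v,P[v,180].round(4),P[v,190].round(4),P[v,365].round(4))
E
```

```text
t 2.25 tcp [0.463  0.3167 0.0467] x [-1. -0.  0.] z [-0. -0. -1.] gap 0.0767 F [0.2 0.2 1.4] g 0.0
z 0.015-0.030 n 1830 enc [0.464  0.3169] 0.0308 fit [0.4635 0.3171 0.0291] mean [0.4648 0.3171 0.0186] zmax 0.0209
z 0.006-0.013 n 14714 enc [0.4642 0.3168] 0.0444 fit [0.4575 0.3171 0.0319] mean [0.46   0.317  0.0078] zmax 0.0122
250 [ 4.667e-01  2.587e-01 -2.000e-04] [ 4.667e-01  2.646e-01 -2.000e-04] [ 0.4669  0.3691 -0.0006]
256 [ 0.4716  0.2577 -0.0022] [ 0.4708  0.2642 -0.0005] [ 0.4718  0.37   -0.0027]
262 [ 4.747e-01  2.579e-01 -4.000e-04] [ 0.4754  0.2635 -0.0018] [ 0.4756  0.3701 -0.0022]
268 [ 0.479   0.2574 -0.0008] [ 0.4794  0.2633 -0.0016] [ 0.4793  0.3703 -0.0015]
274 [0.4522 0.2758 0.057 ] [0.4557 0.2781 0.0504] [0.4547 0.355  0.0521]
280 [0.452  0.2773 0.0625] [0.458  0.2782 0.0516] [0.4579 0.3553 0.0518]
286 [0.4524 0.2784 0.0665] [0.4606 0.2781 0.0522] [0.4599 0.3551 0.0534]
292 [0.4547 0.2784 0.0671] [0.4628 0.2783 0.0536] [0.4628 0.3553 0.0536]
298 [0.457  0.2784 0.0678] [0.465  0.2785 0.055 ] [0.4652 0.3552 0.0545]
304 [0.4585 0.2788 0.0697] [0.4678 0.2784 0.0553] [0.4677 0.3552 0.0554]
310 [0.4615 0.2783 0.0691] [0.4702 0.2784 0.0562] [0.4702 0.3552 0.0562]
316 [0.4637 0.2784 0.07  ] [0.4729 0.2783 0.0568] [0.473  0.3554 0.0565]
322 [0.4656 0.2785 0.0711] [ 0.5177  0.2604 -0.0011] [ 0.5176  0.3732 -0.0011]
328 [0.468  0.2785 0.0717] [ 5.218e-01  2.602e-01 -5.000e-04] [ 0.5222  0.3736 -0.0011]
```

View pics/w4.png

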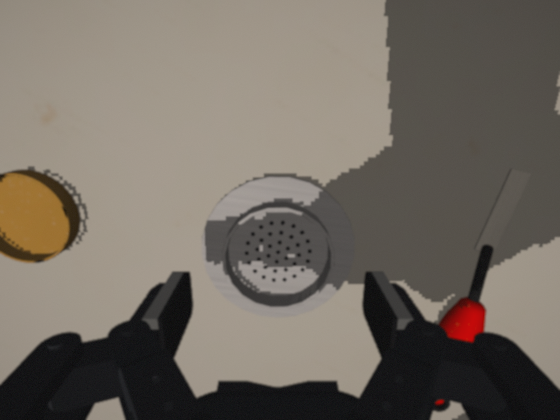

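The wrist view shows the collar centred between the pads. Depth puts the tips about 3 mm behind the TCP, so I descend in stages and watch the force.

Call:
{"api": "carry_out", "payload": {
  "motion": [0, 0, 1.8, 0, 0, 0, 0.15, 0, 0, 0, 0, 0, 0, 0.15, 0, 0, 0, 0, 0, 0, 0.15]
}}

```text
time: 2.55
eef_pos: [0.4637, 0.3171, 0.03]
tool_rot: [0.001, -0.0, 1.0, 0.001]
ft_force: [-0.1, 0.1, 0.4]
finger_gap: 0.0723
grip_force: 0.0
```

Call:
{"api": "carry_out", "payload": {
  "motion": [0, 0, 0.5, 0, 0, 0, 0.15, 0, 0, 0, 0, 0, 0, 0.15]
}}

```text
time: 2.72
eef_pos: [0.4634, 0.3169, 0.024]
tool_rot: [0.001, -0.0, 1.0, 0.0]
ft_force: [-0.3, -0.6, -0.2]
finger_gap: 0.0722
grip_force: 0.0
```

```bash
python3 - <<'E'
from w import *
p,P=wr("w5")
Q=P[250:330,150:205].reshape(-1,3);Q=Q[np.abs(Q[:,1]-.28)<.006];print(np.percentile(Q[:,2],[0,1,5,20,50]))
for v in range(268,330,8): print(v,P[v,180].round(4),P[v,186].round(4),P[v,190].round(4))
E
```

```text
t 2.72 tcp [0.4634 0.3169 0.024 ] x [-1.    -0.    -0.001] z [ 0.001  0.001 -1.   ] gap 0.0722 F [-0.3 -0.6 -0.2] g 0.0
[-0.00294699 -0.00167601  0.00689712  0.00862026  0.04410291]
268 [ 4.676e-01  2.651e-01 -4.000e-04] [ 0.4678  0.2681 -0.0009] [ 0.4679  0.2702 -0.0011]
276 [0.4528 0.2763 0.0355] [0.4524 0.2791 0.0364] [0.4526 0.2806 0.0359]
284 [0.4524 0.2783 0.0428] [0.4524 0.2807 0.0429] [0.4558 0.2806 0.0369]
292 [0.4527 0.2798 0.0483] [0.4553 0.2808 0.044 ] [0.4592 0.2805 0.0375]
300 [0.4545 0.2804 0.051 ] [0.4589 0.2805 0.0441] [0.462  0.2806 0.0391]
308 [0.4574 0.2804 0.0519] [0.4616 0.2807 0.0456] [0.4657 0.2804 0.0394]
316 [0.4596 0.2807 0.0536] [0.4651 0.2804 0.0458] [0.4679 0.2808 0.0418]
324 [0.4623 0.2807 0.0547] [0.4674 0.2808 0.0478] [0.4713 0.2807 0.0424]
```

View pics/w5.png

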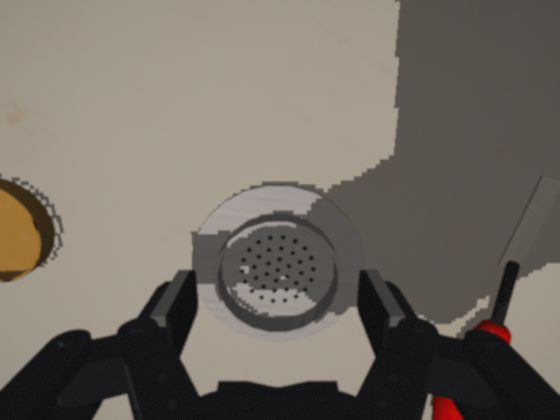

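The pads are still clear, with the tips about 8 mm above the collar top. Continuing down.

Call:
{"api": "carry_out", "payload": {
  "motion": [0, 0, 0.6, 0, 0, 0, 0.2, 0, 0, 0.4, 0, 0, 0, 0.22, 0, 0, 0, 0, 0, 0, 0.22, 0, 0, 0, 0, 0, 0, 0.22]
}}

```text
time: 3.1
eef_pos: [0.4626, 0.3162, 0.0126]
tool_rot: [-0.0, -0.0, 1.0, -0.0]
ft_force: [0.4, -0.1, 0.6]
finger_gap: 0.0668
grip_force: 0.0
```

```bash
python3 - <<'E'
from w import *
p,P=wr("w6")
for v in (276,284,300): print(v,[P[v,c].round(4).tolist() for c in range(188,212,3)])
p=cv2.resize(p[160:340,150:410],None,fx=3,fy=3);cv2.imwrite("pics/w6c.png",p)
E
```

```text
t 3.1 tcp [0.4626 0.3162 0.0126] x [-1.    -0.     0.001] z [-0.001 -0.001 -1.   ] gap 0.0668 F [ 0.4 -0.1  0.6] g 0.0
276 [[0.4515, 0.2793, 0.0252], [0.4511, 0.2808, 0.0261], [0.4513, 0.2819, 0.0257], [0.4514, 0.2831, 0.0255], [0.4536, 0.2833, 0.0214], [0.4569, 0.2831, 0.0153], [0.4607, 0.2827, 0.0083], [0.4609, 0.284, 0.0078]]
284 [[0.4516, 0.281, 0.0317], [0.4513, 0.2823, 0.0322], [0.4524, 0.2829, 0.0302], [0.4552, 0.2828, 0.0253], [0.4573, 0.2831, 0.0218], [0.4602, 0.2831, 0.0166], [0.4652, 0.2823, 0.0078], [0.4648, 0.2839, 0.0084]]
300 [[0.454, 0.2827, 0.0393], [0.4557, 0.283, 0.0366], [0.4579, 0.2832, 0.0332], [0.4612, 0.2829, 0.0279], [0.4638, 0.2831, 0.0239], [0.4667, 0.2832, 0.0193], [0.4743, 0.2816, 0.0072], [0.4739, 0.2832, 0.0078]]
```

View pics/w6c.png

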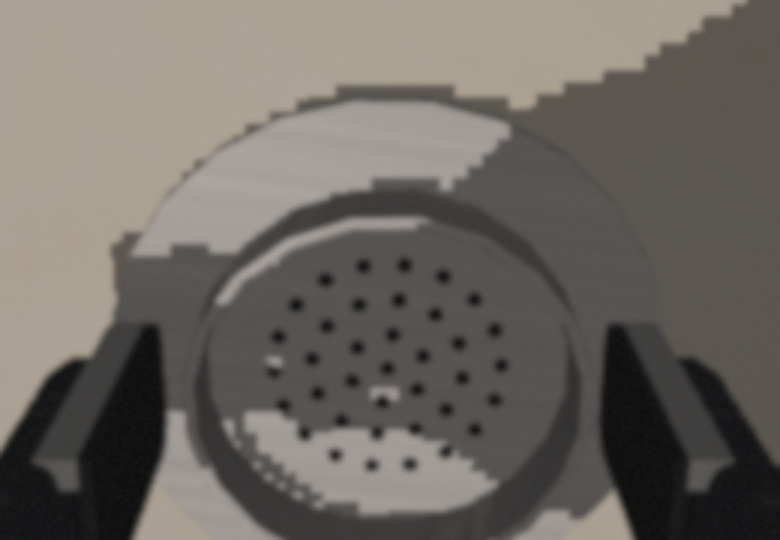

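The pads straddle the collar, with the tips at about z 0.015. I close and lift a little.

Call:
{"api": "carry_out", "payload": {
  "motion": [0, 0, 0.1, 0, 0, 0, 0.3, 0, 0, 0, 0, 0, 0, 0.5, 0, 0, 0, 0, 0, 0, 0.6, 0, 0, 0, 0, 0, 0, 0.6, 0, 0, 0, 0, 0, 0, 0.6],
  "squeeze": 50
}}

```text
time: 3.57
eef_pos: [0.463, 0.3166, 0.0134]
tool_rot: [0.0, -0.0, 1.0, 0.0]
ft_force: [-3.4, -1.9, 11.1]
finger_gap: 0.0584
grip_force: 51.0
```

Call:
{"api": "carry_out", "payload": {
  "motion": [0, 0, -1, 0, 0, 0, 0.6, 0, 0, -2, 0, 0, 0, 0.6, 0, 0, 0, 0, 0, 0, 0.6, 0, 0, 0, 0, 0, 0, 0.6]
}}

```text
time: 3.9
eef_pos: [0.4637, 0.317, 0.0433]
tool_rot: [0.001, -0.0, 1.0, 0.001]
ft_force: [-0.8, 0.4, -0.6]
finger_gap: 0.0587
grip_force: 53.7
```

```bash
python3 - <<'E'
from w import *
p,P=wr("w7")
z=pose()[2,3];c=pose()[:2,3]
ring(P,c,.03,z-.002,z+.015)
Q=P.reshape(-1,3);Q=Q[np.isfinite(Q[:,0])];m=(np.hypot(*(Q[:,:2]-c).T)<.05)&(Q[:,2]>.015)&(Q[:,2]<z+.012);print(np.histogram(Q[m,2],20))
E
```

```text
t 3.9 tcp [0.4637 0.317  0.0433] x [-1.    -0.    -0.002] z [ 0.002  0.002 -1.   ] gap 0.0587 F [-0.8  0.4 -0.6] g 53.7
z 0.040-0.057 n 3301 enc [0.463  0.3165] 0.0301 fit [0.4638 0.317  0.0289] mean [0.4613 0.3146 0.0469] zmax 0.0561
(array([   7,  340, 5717, 9387, 1601,  277,  263,  290,  276,  311,  310,
        320,  343,  432,  966,  765,  141,  111,  114,  114]), array([0.03413035, 0.03514424, 0.03615813, 0.03717202, 0.03818591,
       0.0391998 , 0.04021368, 0.04122757, 0.04224146, 0.04325535,
       0.04426924, 0.04528313, 0.04629702, 0.04731091, 0.0483248 ,
       0.04933869, 0.05035258, 0.05136647, 0.05238036, 0.05339425,
       0.05440814]))
```

The carrier is held and lifted level, with the flange at z 0.0375. I carry it to beside the cup and look.

Call:
{"api": "carry_out", "payload": {
  "motion": [0, 0, -4, 0, 0, 0, 0.6, 0, 0, -4, 0, 0, 0, 0.6, 0, -3, -2, 0, 0, 0, 0.6, 0, -4, 0, 0, 0, 0, 0.6, 0, -4, 0, 0, 0, 0, 0.6, 0, -3, 0, 0, 0, 0, 0.6, 0, 0, 0, 0, 0, 0, 0.6, 0, 0, 0, 0, 0, 0, 0.6]
}}

```text
time: 4.62
eef_pos: [0.4627, 0.1743, 0.1416]
tool_rot: [-0.001, 0.002, 1.0, -0.0]
ft_force: [0.5, -0.0, -0.6]
finger_gap: 0.0584
grip_force: 54.3
```

```bash
python3 - <<'E'
from w import *
p,P=wr("w8")
ring(P,[.477,.0795],.045,.060,.075)
z=pose()[2,3];c=pose()[:2,3]
ring(P,c,.03,z+.002,z+.01)
ring(P,c,.048,z-.008,z-.003)
E
```

```text
t 4.62 tcp [0.4627 0.1743 0.1416] x [-1.     0.004  0.001] z [-0.001 -0.001 -1.   ] gap 0.0584 F [ 0.5 -0.  -0.6] g 54.3
z 0.060-0.075 n 2072 enc [0.4775 0.0787] 0.0363 fit [0.4772 0.0792 0.034 ] mean [0.4769 0.0761 0.0645] zmax 0.0673
z 0.144-0.152 n 1890 enc [0.4628 0.1761] 0.0301 fit [0.4632 0.1749 0.0289] mean [0.4603 0.1843 0.1468] zmax 0.1507
z 0.134-0.139 n 17343 enc [0.4642 0.1747] 0.0446 fit [0.4562 0.1745 0.03  ] mean [0.457  0.1745 0.1358] zmax 0.138
```

View pics/w8.png

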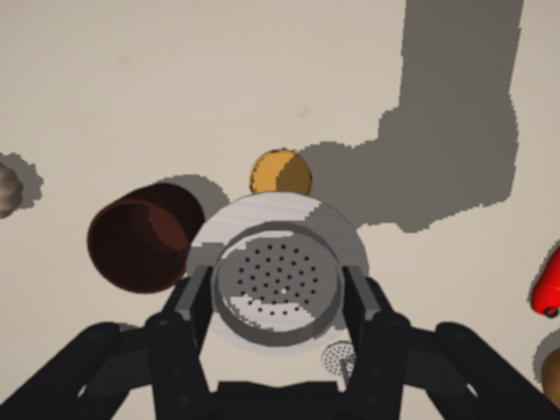

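The wrist view shows the cup rim at about (145,240), clear of the held plate at about (278,270). I line up over the cup and descend.

Call:
{"api": "carry_out", "payload": {
  "motion": [-0.35, -3.2, 0, 0, 0, 0, 0.6, -0.5, -3.2, 0, 0, 0, 0, 0.6, -0.5, -3.17, 0, 0, 0, 0, 0.6, 0, 0, 0, 0, 0, 0, 0.6, 0, 0, 2.5, 0, 0, 0, 0.6, 0, 0, 2.5, 0, 0, 0, 0.6, 0, 0, 1, 0, 0, 0, 0.6, 0, 0, 0, 0, 0, 0, 0.6, 0, 0, 0, 0, 0, 0, 0.6]
}}

```text
time: 5.42
eef_pos: [0.4763, 0.0817, 0.0817]
tool_rot: [-0.001, -0.001, 1.0, -0.0]
ft_force: [-0.8, -0.0, -1.0]
finger_gap: 0.0581
grip_force: 54.3
```

```bash
python3 - <<'E'
from w import *
p,P=wr("w9")
z=pose()[2,3];c=pose()[:2,3]
ring(P,c,.03,z+.002,z+.01)
ring(P,c,.048,z-.008,z-.003)
ring(P,c,.06,.060,.0685)
p,d=arm.grab_frame("scene");cv2.imwrite("pics/s9.png",cv2.resize(p[140:300,180:360],None,fx=4,fy=3.75))
E
```

```text
t 5.42 tcp [0.4763 0.0817 0.0817] x [-1.    -0.002  0.001] z [-0.001 -0.    -1.   ] gap 0.0581 F [-0.8 -0.  -1. ] g 54.3
z 0.084-0.092 n 2351 enc [0.477  0.0816] 0.0301 fit [0.4769 0.0818 0.029 ] mean [0.477  0.0809 0.0873] zmax 0.0917
z 0.074-0.079 n 17415 enc [0.4774 0.0815] 0.0443 fit [0.4701 0.0818 0.03  ] mean [0.4707 0.0818 0.076 ] zmax 0.0788
few 0
```

View pics/s9.png

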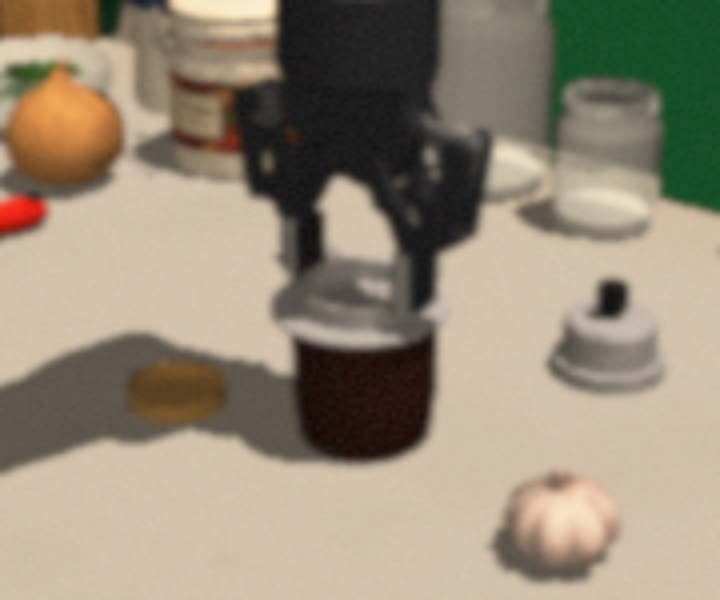

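The scene shows the plate just above the cup, about 2.5 mm off in y. I correct that and seat it.

Call:
{"api": "carry_out", "payload": {
  "motion": [0, -0.25, 0, 0, 0, 0, 0.6, 0, 0, 0.3, 0, 0, 0, 0.6, 0, 0, 0.2, 0, 0, 0, 0.6, 0, 0, 0, 0, 0, 0, 0.6, 0, 0, 0, 0, 0, 0, 0.6]
}}

```text
time: 5.93
eef_pos: [0.4765, 0.0782, 0.0771]
tool_rot: [0.0, -0.0, 1.0, 0.0]
ft_force: [-0.5, -0.1, -0.4]
finger_gap: 0.0584
grip_force: 54.3
```

Call:
{"api": "carry_out", "payload": {
  "motion": [0, 0, 0.15, 0, 0, 0, 0.6, 0, 0, 0, 0, 0, 0, 0.6, 0, 0, 0, 0, 0, 0, 0.6]
}}

```text
time: 6.18
eef_pos: [0.4765, 0.0782, 0.0755]
tool_rot: [-0.0, -0.0, 1.0, -0.0]
ft_force: [-1.1, 0.6, 0.2]
finger_gap: 0.0582
grip_force: 54.3
```

Call:
{"api": "carry_out", "payload": {
  "motion": [0, 0, 0.1, 0, 0, 0, 0.6, 0, 0, 0, 0, 0, 0, 0.6, 0, 0, 0, 0, 0, 0, 0.6]
}}

```text
time: 6.43
eef_pos: [0.4767, 0.0783, 0.0747]
tool_rot: [0.0, -0.0, 1.0, 0.0]
ft_force: [-1.0, 1.0, 0.8]
finger_gap: 0.0583
grip_force: 54.6
```

Call:
{"api": "carry_out", "payload": {
  "motion": [0, 0, 0.07, 0, 0, 0, 0.6, 0, 0, 0, 0, 0, 0, 0.6, 0, 0, 0, 0, 0, 0, 0.6]
}}

```text
time: 6.68
eef_pos: [0.4767, 0.0783, 0.0746]
tool_rot: [0.0, -0.0, 1.0, 0.0]
ft_force: [-2.8, -0.6, 8.5]
finger_gap: 0.0579
grip_force: 55.2
```

Contact force shows it is seated. I release and lift off.

Call:
{"api": "carry_out", "payload": {
  "motion": [0, 0, 0, 0, 0, 0, 0.25, 0, 0, 0, 0, 0, 0, 0.15, 0, 0, 0, 0, 0, 0, 0.12, 0, 0, 0, 0, 0, 0, 0.12, 0, 0, -1.5, 0, 0, 0, 0.12, 0, 0, -3, 0, 0, 0, 0.12, 0, 0, -4, 0, 0, 0, 0.12, 0, 0, 0, 0, 0, 0, 0.12, 0, 0, 0, 0, 0, 0, 0.12]
}}

```text
time: 7.43
eef_pos: [0.4781, 0.0787, 0.1609]
tool_rot: [0.002, -0.0, 1.0, 0.001]
ft_force: [-0.2, 0.1, 0.0]
finger_gap: 0.0751
grip_force: 0.0
```

```bash
python3 - <<'E'
from w import *
p,P=wr("w10")
c=[.477,.079]
ring(P,c,.045,.079,.09);ring(P,c,.055,.066,.074)
Q=P.reshape(-1,3);Q=Q[np.isfinite(Q[:,0])];r=np.hypot(*(Q[:,:2]-[.477,.079]).T);m=(r>.034)&(r<.043)&(Q[:,2]>.05)&(Q[:,2]<.08)
S=Q[m];print(np.linalg.lstsq(np.c_[S[:,:2]-[.477,.079],np.ones(len(S))],S[:,2],rcond=None)[0])
E
```

```text
t 7.43 tcp [0.4781 0.0787 0.1609] x [-1.    -0.    -0.005] z [ 0.005  0.002 -1.   ] gap 0.0751 F [-0.2  0.1  0. ] g 0.0
z 0.079-0.090 n 822 enc [0.4777 0.0784] 0.0306 fit [0.4774 0.0784 0.0292] mean [0.4773 0.0783 0.0807] zmax 0.0823
z 0.066-0.074 n 9731 enc [0.4777 0.0784] 0.0441 fit [0.4735 0.0785 0.0331] mean [0.4746 0.0785 0.0691] zmax 0.0726
[ 0.00026031 -0.00115555  0.06896457]
```

The plate is seated and level, with its centre at (0.4777, 0.0784). Next the chamber.

Call:
{"api": "carry_out", "payload": {
  "motion": [-1.87, -3.28, 0, 0, 0, 0, 0.1, -1.87, -3.28, 0, 0, 0, 0, 0.1, -1.87, -3.28, 0, 0, 0, 0, 0.1, -1.87, -3.28, 0, 0, 0, 0, 0.1, -1.87, -3.28, 0, 0, 0, 0, 0.1, -1.87, -3.28, 0, 0, 0, 0, 0.1, -1.87, -3.28, 0, 0, 0, 0, 0.1, 0, 0, 0, 0, 0, 0, 0.2, 0, 0, 0, 0, 0, 0, 0.2]
}}

```text
time: 8.23
eef_pos: [0.6065, -0.154, 0.1564]
tool_rot: [-0.002, 0.002, 1.0, -0.0]
ft_force: [-0.5, 0.7, 0.1]
finger_gap: 0.0686
grip_force: 0.0
```

```bash
python3 - <<'E'
from w import *
p,P=wr("w11")
ring(P,[.6085,-.1507],.035,.044,.055)
E
```

```text
t 8.23 tcp [ 0.6065 -0.154   0.1564] x [-1.     0.004  0.004] z [-0.004 -0.001 -1.   ] gap 0.0686 F [-0.5  0.7  0.1] g 0.0
z 0.044-0.055 n 713 enc [ 0.609 -0.152] 0.0261 fit [ 0.6087 -0.152   0.0246] mean [ 0.6099 -0.152   0.0478] zmax 0.05
```

View pics/w11.png

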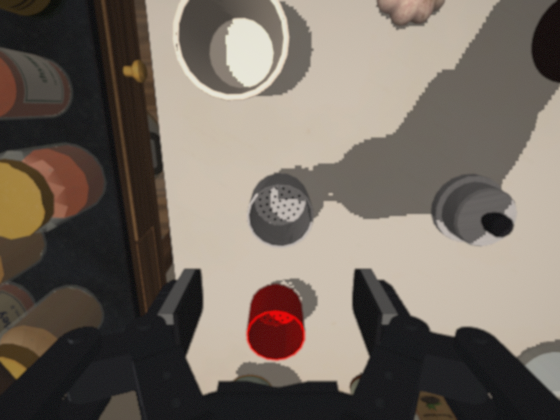

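The view shows the chamber at (280,208), with the red look-alike below it at (277,330) and in line with x. The fingers stay clear of it when closing along y.

Call:
{"api": "carry_out", "payload": {
  "motion": [0, 0, 3.3, 0, 0, 0, 0.18, 0, 0, 3.3, 0, 0, 0, 0.18, 0, 0, 2.4, 0, 0, 0, 0.18, 0, 0, 0, 0, 0, 0, 0.18, 0, 0, 0, 0, 0, 0, 0.18]
}}

```text
time: 8.7
eef_pos: [0.606, -0.1494, 0.0674]
tool_rot: [-0.002, -0.001, 1.0, 0.001]
ft_force: [0.2, 0.1, 0.7]
finger_gap: 0.0701
grip_force: 0.0
```

```bash
python3 - <<'E'
from w import *
p,P=wr("w12")
ring(P,[.609,-.152],.035,.044,.055)
E
```

```text
t 8.7 tcp [ 0.606  -0.1494  0.0674] x [-1.    -0.002  0.004] z [-0.004  0.001 -1.   ] gap 0.0701 F [0.2 0.1 0.7] g 0.0
z 0.044-0.055 n 1753 enc [ 0.6094 -0.1519] 0.0265 fit [ 0.6087 -0.152   0.0246] mean [ 0.61   -0.1522  0.0476] zmax 0.0498
```

Call:
{"api": "carry_out", "payload": {
  "motion": [-0.3, -0.25, 0, 0, 0, 0, 0.18, 0, 0, 0, 0, 0, 0, 0.18, 0, 0, 2.5, 0, 0, 0, 0.2, 0, 0, 2, 0, 0, 0, 0.22, 0, 0, 0, 0, 0, 0, 0.22, 0, 0, 0, 0, 0, 0, 0.22]
}}

```text
time: 9.25
eef_pos: [0.6105, -0.1538, 0.0243]
tool_rot: [-0.0, -0.0, 1.0, 0.0]
ft_force: [0.8, 0.4, 0.9]
finger_gap: 0.0665
grip_force: 0.0
```

Call:
{"api": "carry_out", "payload": {
  "motion": [0, 0, 0, 0, 0, 0, 0.35, 0, 0, 0, 0, 0, 0, 0.5, 0, 0, 0, 0, 0, 0, 0.7, 0, 0, 0, 0, 0, 0, 0.7, 0, 0, 0, 0, 0, 0, 0.7, 0, 0, 0, 0, 0, 0, 0.7],
  "squeeze": 40
}}

```text
time: 9.75
eef_pos: [0.6121, -0.1541, 0.0261]
tool_rot: [0.002, -0.0, 1.0, -0.0]
ft_force: [-0.1, 1.2, 7.1]
finger_gap: 0.0515
grip_force: 42.2
```

```bash
python3 - <<'E'
from w import *
p,P=wr("w13")
ring(P,[.609,-.152],.028,.044,.055)
E
```

```text
t 9.75 tcp [ 0.6121 -0.1541  0.0261] x [-1.    -0.    -0.004] z [ 0.004 -0.    -1.   ] gap 0.0515 F [-0.1  1.2  7.1] g 42.2
z 0.044-0.055 n 3680 enc [ 0.6088 -0.1521] 0.028 fit [ 0.6091 -0.1537  0.0248] mean [ 0.6101 -0.1519  0.0478] zmax 0.0543
```

Call:
{"api": "carry_out", "payload": {
  "motion": [0, 0, -2, 0, 0, 0, 0.7, 0, 0, -4, 0, 0, 0, 0.7, 0, 0, -4, 0, 0, 0, 0.7, 0, 0, -3, 0, 0, 0, 0.7, 2, 3, 0, 0, 0, 0, 0.7, 2, 3, 0, 0, 0, 0, 0.7, 2, 3, 0, 0, 0, 0, 0.7, 2, 3, 0, 0, 0, 0, 0.7, 2.5, 2.3, 0, 0, 0, 0, 0.7, 2.4, 0, 0, 0, 0, 0, 0.7]
}}

```text
time: 10.63
eef_pos: [0.4805, -0.0055, 0.1545]
tool_rot: [0.001, -0.004, 1.0, 0.001]
ft_force: [-1.0, -1.0, 0.1]
finger_gap: 0.0515
grip_force: 42.0
```

Call:
{"api": "carry_out", "payload": {
  "motion": [0, 0, 0, 0, 0, 0, 0.7, 0, 0, 0, 0, 0, 0, 0.7, 0, 0, 0, 0, 0, 0, 0.7]
}}

```text
time: 10.88
eef_pos: [0.4826, -0.0112, 0.1548]
tool_rot: [0.001, 0.0, 1.0, 0.0]
ft_force: [0.8, 1.0, -0.6]
finger_gap: 0.0513
grip_force: 42.0
```

```bash
python3 - <<'E'
from w import *
p,P=wr("w14")
c=pose()[:2,3];z=pose()[2,3]
ring(P,c,.029,z+.02,z+.03);ring(P,[.4777,.0784],.045,.079,.085)
E
```

```text
t 10.88 tcp [ 0.4826 -0.0112  0.1548] x [-1.     0.    -0.003] z [ 0.003  0.    -1.   ] gap 0.0513 F [ 0.8  1.  -0.6] g 42.0
z 0.175-0.185 n 3182 enc [ 0.4819 -0.0114] 0.0287 fit [ 0.4798 -0.0111  0.0249] mean [ 0.4804 -0.0113  0.1775] zmax 0.1841
z 0.079-0.085 n 937 enc [0.4774 0.0788] 0.0312 fit [0.4775 0.0781 0.0292] mean [0.4763 0.079  0.0806] zmax 0.0822
```

View pics/w14.png

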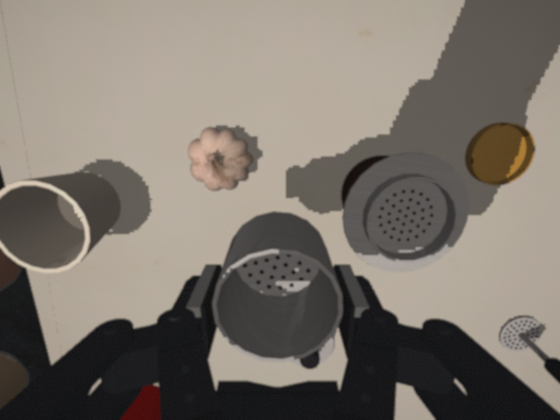

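The view shows the held chamber at about (278,290) and the plate on the cup at about (405,213). Moving above the collar.

Call:
{"api": "carry_out", "payload": {
  "motion": [0.23, 3, 0, 0, 0, 0, 0.7, 0, 3, 0, 0, 0, 0, 0.7, 0, 2.95, 0, 0, 0, 0, 0.7, 0, 0, 2, 0, 0, 0, 0.7, 0, 0, 2, 0, 0, 0, 0.7, 0, 0, 0, 0, 0, 0, 0.7, 0, 0, 0, 0, 0, 0, 0.7, 0, 0, 0, 0, 0, 0, 0.7]
}}

```text
time: 11.6
eef_pos: [0.4802, 0.078, 0.1145]
tool_rot: [0.001, 0.001, 1.0, -0.0]
ft_force: [0.3, -0.0, -0.5]
finger_gap: 0.0512
grip_force: 42.1
```

```bash
python3 - <<'E'
from w import *
p,P=wr("w15")
c=pose()[:2,3];z=pose()[2,3]
ring(P,c,.029,z+.02,z+.03);ring(P,[.4777,.0784],.045,.079,.085);ring(P,[.4777,.0784],.05,.066,.073)
E
```

```text
t 11.6 tcp [0.4802 0.078  0.1145] x [-1.     0.001 -0.001] z [ 0.001 -0.    -1.   ] gap 0.0512 F [ 0.3 -0.  -0.5] g 42.1
z 0.135-0.145 n 3003 enc [0.4789 0.0781] 0.0285 fit [0.4774 0.0782 0.025 ] mean [0.4776 0.0783 0.1374] zmax 0.1442
z 0.079-0.085 n 703 enc [0.4775 0.0786] 0.0305 fit [0.4774 0.0785 0.0292] mean [0.4598 0.0791 0.0808] zmax 0.0822
z 0.066-0.073 n 6789 enc [0.4772 0.0785] 0.044 fit [0.4763 0.0784 0.0358] mean [0.4581 0.0786 0.069 ] zmax 0.0716
```

Aligned to within 0.3 mm. Lowering.

Call:
{"api": "carry_out", "payload": {
  "motion": [0, 0, 0.8, 0, 0, 0, 0.7, 0, 0, 0.6, 0, 0, 0, 0.7, 0, 0, 0, 0, 0, 0, 0.7, 0, 0, 0, 0, 0, 0, 0.7]
}}

```text
time: 11.98
eef_pos: [0.4788, 0.0785, 0.0996]
tool_rot: [-0.0, -0.0, 1.0, -0.0]
ft_force: [0.7, -0.9, -1.2]
finger_gap: 0.0508
grip_force: 42.1
```

Call:
{"api": "carry_out", "payload": {
  "motion": [0, 0, 0.3, 0, 0, 0, 0.7, 0, 0, 0, 0, 0, 0, 0.7, 0, 0, 0, 0, 0, 0, 0.7]
}}

```text
time: 12.23
eef_pos: [0.4791, 0.0787, 0.0969]
tool_rot: [-0.0, -0.0, 1.0, 0.0]
ft_force: [-0.1, -0.0, -0.6]
finger_gap: 0.0512
grip_force: 42.1
```

Call:
{"api": "carry_out", "payload": {
  "motion": [0, 0, 0.12, 0, 0, 0, 0.7, 0, 0, 0, 0, 0, 0, 0.7, 0, 0, 0, 0, 0, 0, 0.7]
}}

```text
time: 12.48
eef_pos: [0.4793, 0.0787, 0.0962]
tool_rot: [0.0, -0.0, 1.0, 0.0]
ft_force: [-1.5, -0.2, 4.2]
finger_gap: 0.0515
grip_force: 42.5
```

Call:
{"api": "carry_out", "payload": {
  "motion": [0, 0, 0.08, 0, 0, 0, 0.7, 0, 0, 0, 0, 0, 0, 0.7, 0, 0, 0, 0, 0, 0, 0.7]
}}

```text
time: 12.73
eef_pos: [0.4795, 0.0787, 0.0961]
tool_rot: [0.0, -0.0, 1.0, 0.0]
ft_force: [-4.1, -0.6, 12.2]
finger_gap: 0.0516
grip_force: 43.2
```

Call:
{"api": "carry_out", "payload": {
  "motion": [0, 0, 0, 0, 0, 0, 0.35, 0, 0, 0, 0, 0, 0, 0.25, 0, 0, 0, 0, 0, 0, 0.2, 0, 0, 0, 0, 0, 0, 0.2, 0, 0, -2, 0, 0, 0, 0.2, 0, 0, -4, 0, 0, 0, 0.2, 0, 0, -3, 0, 0, 0, 0.2, 0, 0, 0, 0, 0, 0, 0.2, 0, 0, 0, 0, 0, 0, 0.2]
}}

```text
time: 13.48
eef_pos: [0.4802, 0.079, 0.1865]
tool_rot: [0.002, -0.0, 1.0, 0.001]
ft_force: [-0.2, 0.1, 0.0]
finger_gap: 0.0683
grip_force: 0.0
```

```bash
python3 - <<'E'
from w import *
p,P=wr("w16")
c=[.4777,.0784]
ring(P,c,.035,.114,.13);ring(P,c,.055,.066,.073);ring(P,c,.02,.066,.08)
i=arm.camera_info("top");p,d=arm.grab_frame("top");P=cloud(d,i["intrinsics"],i["cam_to_world"])
ring(P,[.625,.2385],.02,.06,.07);ring(P,[.615,.0185],.02,.05,.06)
E
```

```text
t 13.48 tcp [0.4802 0.079  0.1865] x [-1.    -0.001 -0.004] z [ 0.004  0.001 -1.   ] gap 0.0683 F [-0.2  0.1  0. ] g 0.0
z 0.114-0.130 n 1046 enc [0.477 0.079] 0.0262 fit [0.4764 0.0789 0.0246] mean [0.4779 0.0791 0.1179] zmax 0.1202
z 0.066-0.073 n 5393 enc [0.4776 0.0785] 0.044 fit [0.4671 0.0783 0.0301] mean [0.4682 0.0783 0.0699] zmax 0.0729
z 0.066-0.080 n 1591 enc [0.4777 0.0783] 0.02 fit [0.4806 0.0785 0.0137] mean [0.4805 0.0785 0.072 ] zmax 0.0735
z 0.060-0.070 n 42 enc [0.6272 0.2395] 0.0073 fit [0.6271 0.2393 0.0056] mean [0.6268 0.2391 0.0653] zmax 0.0682
few 8
```

The chamber is seated, rim at 0.120. Next the press disc.

Call:
{"api": "carry_out", "payload": {
  "motion": [-2.45, 2.67, 0, 0, 0, 0, 0.3, -2.45, 2.67, 0, 0, 0, 0, 0.5, -2.45, 2.67, 0, 0, 0, 0, 0.5, -2.45, 2.67, 0, 0, 0, 0, 0.5, -2.45, 2.67, 0, 0, 0, 0, 0.5, -2.45, 2.67, 0, 0, 0, 0, 0.5, 0, 0, 3, 0, 0, 0, 0.5, 0, 0, 1, 0, 0, 0, 0.5, 0, 0, 0, 0, 0, 0, 0.5, 0, 0, 0, 0, 0, 0, 0.5]
}}

```text
time: 14.42
eef_pos: [0.6247, 0.2374, 0.143]
tool_rot: [-0.002, 0.0, 1.0, -0.001]
ft_force: [-0.6, -1.1, 0.4]
finger_gap: 0.0428
grip_force: 0.0
```

```bash
cat > tip.py <<'E'
from w import *
def tip(P):
    T=pose();L=(P.reshape(-1,3)-T[:3,3])@T[:3,:3];L=L[np.isfinite(L[:,0])]
    g=arm.get_state()["finger_gap"]/2
    m=(abs(L[:,0])<.0125)&(abs(abs(L[:,1])-g)<.008)&(abs(L[:,2])<.03)
    print("tip ahead of TCP (mm)",np.percentile(L[m,2],[95,98,99.5,100]).round(4)*1000,m.sum())
E
python3 - <<'E'
from tip import *
p,P=wr("w17");tip(P)
c=[.627,.239]
ring(P,c,.02,.058,.07);ring(P,c,.03,.002,.008)
E
```

```text
t 14.42 tcp [0.6247 0.2374 0.143 ] x [-1.     0.001  0.004] z [-0.004 -0.002 -1.   ] gap 0.0428 F [-0.6 -1.1  0.4] g 0.0
tip ahead of TCP (mm) [1.1 3.3 4.8 6.7] 2605
z 0.058-0.070 n 373 enc [0.6282 0.2384] 0.0076 fit [0.6274 0.2385 0.0056] mean [0.627  0.2384 0.0638] zmax 0.0658
z 0.002-0.008 n 1196 enc [0.6281 0.2384] 0.0209 fit [0.6272 0.2386 0.0155] mean [0.6249 0.2382 0.0029] zmax 0.0044
```

View pics/w17.png

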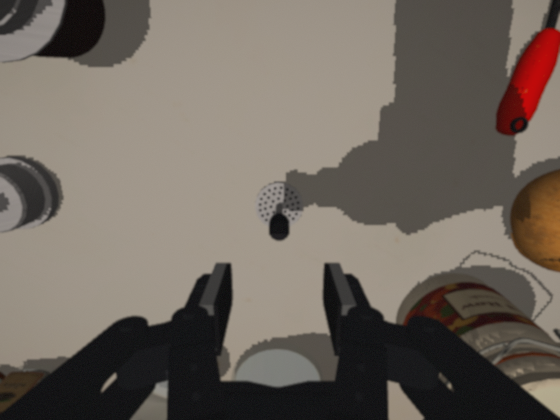

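The view shows the knob at (279,228), with a tall jar at lower right. I check its clearance before descending.

```bash
python3 - <<'E'
from h import *
i=arm.camera_info("top");P=cloud(np.load("top0.npy"),i["intrinsics"],i["cam_to_world"]).reshape(-1,3)
c=np.array([.628,.2384]);Q=P[(P[:,2]>.03)];r=np.hypot(*(Q[:,:2]-c).T)
for a,b in [(.03,.06),(.06,.08),(.08,.1),(.1,.13),(.13,.3)]:
    m=(Q[:,2]>a)&(Q[:,2]<b)&(r>.03);k=np.argmin(np.where(m,r,9));print(a,b,Q[k].round(3),r[k].round(3))
E
```

```text
0.03 0.06 [0.765 0.241 0.047] 0.137
0.06 0.08 [0.764 0.238 0.06 ] 0.136
0.08 0.1 [0.765 0.231 0.093] 0.137
0.1 0.13 [0.765 0.242 0.114] 0.137
0.13 0.3 [0.77  0.239 0.131] 0.142
```

Call:
{"api": "carry_out", "payload": {
  "motion": [-0.25, 0.1, 3, 0, 0, 0, 0.55, 0, 0, 2.8, 0, 0, 0, 0.55, 0, 0, 0, 0, 0, 0, 0.55, 0, 0, 0, 0, 0, 0, 0.55]
}}

```text
time: 14.8
eef_pos: [0.628, 0.2391, 0.087]
tool_rot: [-0.001, 0.0, 1.0, -0.0]
ft_force: [0.5, -0.0, 0.5]
finger_gap: 0.0385
grip_force: 0.0
```

```bash
python3 - <<'E'
from tip import *
p,P=wr("w18");tip(P)
c=[.628,.2384]
ring(P,c,.015,.058,.07);ring(P,c,.03,.002,.008)
E
```

```text
t 14.8 tcp [0.628  0.2391 0.087 ] x [-1.     0.     0.002] z [-0.002 -0.001 -1.   ] gap 0.0385 F [ 0.5 -0.   0.5] g 0.0
tip ahead of TCP (mm) [1.9 4.2 5.4 7.2] 2265
z 0.058-0.070 n 627 enc [0.6282 0.2381] 0.0078 fit [0.6274 0.2384 0.0056] mean [0.6268 0.2384 0.0637] zmax 0.0659
z 0.002-0.008 n 1856 enc [0.6279 0.2383] 0.0211 fit [0.6272 0.2384 0.0153] mean [0.6254 0.2386 0.0029] zmax 0.0044
```

Centred. I descend to TCP 0.059 and grip the knob.

Call:
{"api": "carry_out", "payload": {
  "motion": [0, -0.07, 1.5, 0, 0, 0, 0.6, 0, 0, 1.3, 0, 0, 0, 0.65, 0, 0, 0, 0, 0, 0, 0.7, 0, 0, 0, 0, 0, 0, 0.75, 0, 0, 0, 0, 0, 0, 0.85, 0, 0, 0, 0, 0, 0, 1, 0, 0, 0, 0, 0, 0, 1, 0, 0, 0, 0, 0, 0, 1],
  "squeeze": 40
}}

```text
time: 15.52
eef_pos: [0.6292, 0.2393, 0.0599]
tool_rot: [0.001, -0.0, 1.0, 0.0]
ft_force: [-0.4, -1.4, 3.3]
finger_gap: 0.0126
grip_force: 39.3
```

Call:
{"api": "carry_out", "payload": {
  "motion": [0, 0, -2, 0, 0, 0, 1, 0, 0, -4, 0, 0, 0, 1, 0, 0, -4, 0, 0, 0, 1, 0, 0, -2, 0, 0, 0, 1, 0, 0, 0, 0, 0, 0, 1, 0, 0, 0, 0, 0, 0, 1]
}}

```text
time: 16.02
eef_pos: [0.6292, 0.2396, 0.1806]
tool_rot: [0.001, -0.0, 1.0, 0.001]
ft_force: [0.0, 0.6, -1.3]
finger_gap: 0.0125
grip_force: 39.1
```

```bash
python3 - <<'E'
from tip import *
p,P=wr("w19");tip(P)
T=pose();c=T[:2,3];z=T[2,3]
Q=P.reshape(-1,3);Q=Q[np.isfinite(Q[:,0])];m=(np.hypot(*(Q[:,:2]-c).T)<.027)&(Q[:,2]>z-.075)&(Q[:,2]<z-.04);print(np.histogram(Q[m,2]-z,14))
ring(P,c,.03,z-.062,z-.05)
E
```

```text
t 16.02 tcp [0.6292 0.2396 0.1806] x [-1.    -0.001 -0.003] z [ 0.003  0.001 -1.   ] gap 0.0125 F [ 0.   0.6 -1.3] g 39.1
tip ahead of TCP (mm) [ 9.6 13.7 28.  29.9] 2787
(array([  15,  650, 1868,  268,    7,    7,    8,    6,   12,    7,    6,
         10,    9,    9]), array([-0.05813765, -0.05684826, -0.05555887, -0.05426947, -0.05298008,
       -0.05169069, -0.0504013 , -0.0491119 , -0.04782251, -0.04653312,
       -0.04524372, -0.04395433, -0.04266494, -0.04137555, -0.04008615]))
z 0.117-0.129 n 2817 enc [0.6283 0.2393] 0.021 fit [0.627  0.2391 0.0153] mean [0.6256 0.239  0.1236] zmax 0.1252
```

View pics/w19.png

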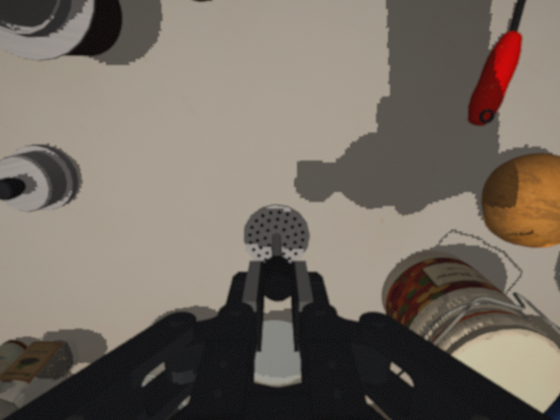

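The press is held upright by its knob, with the disc at about (277,233). I carry it above the chamber.

Call:
{"api": "carry_out", "payload": {
  "motion": [0, 0, -2.5, 0, 0, 0, 1, 2.52, -2.67, 0, 0, 0, 0, 1, 2.52, -2.67, 0, 0, 0, 0, 1, 2.52, -2.67, 0, 0, 0, 0, 1, 2.52, -2.67, 0, 0, 0, 0, 1, 2.52, -2.67, 0, 0, 0, 0, 1, 2.52, -2.67, 0, 0, 0, 0, 1, 0, 0, 0, 0, 0, 0, 1, 0, 0, 0, 0, 0, 0, 1, 0, 0, 0, 0, 0, 0, 1]
}}

```text
time: 16.9
eef_pos: [0.4773, 0.0793, 0.2031]
tool_rot: [-0.0, -0.0, 1.0, -0.0]
ft_force: [0.8, 0.6, -0.4]
finger_gap: 0.0127
grip_force: 39.2
```

```bash
python3 - <<'E'
from tip import *
p,P=wr("w20")
T=pose();c=T[:2,3];z=T[2,3]
ring(P,c,.025,z-.062,z-.05);ring(P,[.477,.079],.035,.116,.125)
ring(P,c,.055,.066,.073)
E
```

```text
t 16.9 tcp [0.4773 0.0793 0.2031] x [-1.    -0.001  0.001] z [-0.001 -0.    -1.   ] gap 0.0127 F [ 0.8  0.6 -0.4] g 39.2
z 0.141-0.153 n 2823 enc [0.4763 0.0785] 0.021 fit [0.475  0.0787 0.0153] mean [0.4736 0.0787 0.1462] zmax 0.1487
z 0.116-0.125 n 442 enc [0.4767 0.0789] 0.0259 fit [0.4765 0.0789 0.0246] mean [0.4637 0.0794 0.1186] zmax 0.1202
z 0.066-0.073 n 3936 enc [0.4776 0.0785] 0.0441 fit [0.4759 0.0785 0.0356] mean [0.4639 0.0784 0.0695] zmax 0.0728
```

View pics/w20.png

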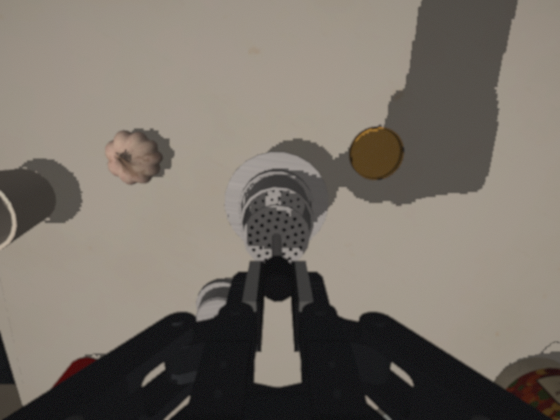

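The view shows the disc over the chamber mouth, within 0.5 mm by depth. Lowering in stages.

Call:
{"api": "carry_out", "payload": {
  "motion": [-0.05, 0.05, 1, 0, 0, 0, 1, 0, 0, 1, 0, 0, 0, 1, 0, 0, 0, 0, 0, 0, 1, 0, 0, 0.6, 0, 0, 0, 1, 0, 0, 0.6, 0, 0, 0, 1, 0, 0, 0, 0, 0, 0, 1]
}}

```text
time: 17.45
eef_pos: [0.4772, 0.0793, 0.1705]
tool_rot: [-0.001, -0.0, 1.0, -0.0]
ft_force: [-0.6, 0.8, 0.0]
finger_gap: 0.0124
grip_force: 39.2
```

Call:
{"api": "carry_out", "payload": {
  "motion": [0, 0, 1, 0, 0, 0, 1, 0, 0, 1, 0, 0, 0, 1, 0, 0, 1, 0, 0, 0, 1, 0, 0, 0, 0, 0, 0, 1, 0, 0, 0, 0, 0, 0, 1]
}}

```text
time: 17.87
eef_pos: [0.4773, 0.0792, 0.141]
tool_rot: [-0.001, -0.0, 1.0, -0.0]
ft_force: [-0.1, 0.0, -0.6]
finger_gap: 0.0123
grip_force: 39.2
```

Call:
{"api": "carry_out", "payload": {
  "motion": [0, 0, 0.6, 0, 0, 0, 1, 0, 0, 0, 0, 0, 0, 1, 0, 0, 0, 0, 0, 0, 1]
}}

```text
time: 18.12
eef_pos: [0.4779, 0.0794, 0.1358]
tool_rot: [-0.0, -0.0, 1.0, -0.0]
ft_force: [-0.4, -0.4, -0.7]
finger_gap: 0.0125
grip_force: 39.2
```

Call:
{"api": "carry_out", "payload": {
  "motion": [0, 0, 0.15, 0, 0, 0, 1, 0, 0, 0, 0, 0, 0, 1, 0, 0, 0, 0, 0, 0, 1]
}}

```text
time: 18.37
eef_pos: [0.478, 0.0795, 0.1345]
tool_rot: [0.0, -0.0, 1.0, 0.0]
ft_force: [-0.8, -0.3, -0.8]
finger_gap: 0.0127
grip_force: 39.2
```

Call:
{"api": "carry_out", "payload": {
  "motion": [0, 0, 0.13, 0, 0, 0, 1, 0, 0, 0, 0, 0, 0, 1, 0, 0, 0, 0, 0, 0, 1]
}}

```text
time: 18.62
eef_pos: [0.478, 0.0795, 0.1331]
tool_rot: [0.0, -0.0, 1.0, 0.0]
ft_force: [0.1, -0.6, -0.0]
finger_gap: 0.0122
grip_force: 39.2
```

Call:
{"api": "carry_out", "payload": {
  "motion": [0, 0, 0.07, 0, 0, 0, 1, 0, 0, 0, 0, 0, 0, 1, 0, 0, 0, 0, 0, 0, 1]
}}

```text
time: 18.87
eef_pos: [0.4782, 0.0794, 0.1329]
tool_rot: [0.0, -0.0, 1.0, 0.0]
ft_force: [-0.6, -0.6, 5.2]
finger_gap: 0.0126
grip_force: 39.7
```

Contact at the expected height. Releasing.

Call:
{"api": "carry_out", "payload": {
  "motion": [0, 0, 0, 0, 0, 0, 0.75, 0, 0, 0, 0, 0, 0, 0.6, 0, 0, 0, 0, 0, 0, 0.5, 0, 0, 0, 0, 0, 0, 0.5, 0, 0, -2, 0, 0, 0, 0.5, 0, 0, -3, 0, 0, 0, 0.5, 0, 0, -3, 0, 0, 0, 0.5, 0, 0, 0, 0, 0, 0, 0.5, 0, 0, 0, 0, 0, 0, 0.5]
}}

```text
time: 19.62
eef_pos: [0.4789, 0.0797, 0.2138]
tool_rot: [0.002, -0.0, 1.0, 0.001]
ft_force: [-0.5, -0.7, 0.6]
finger_gap: 0.0429
grip_force: 0.0
```

```bash
python3 - <<'E'
from tip import *
p,P=wr("w21")
c=[.477,.079]
ring(P,c,.02,.13,.15);ring(P,c,.035,.116,.123);ring(P,c,.02,.07,.083)
i=arm.camera_info("top");p,d=arm.grab_frame("top");P=cloud(d,i["intrinsics"],i["cam_to_world"])
ring(P,[.615,.0185],.02,.05,.06)
E
```

```text
t 19.62 tcp [0.4789 0.0797 0.2138] x [-1.    -0.    -0.004] z [ 0.004  0.001 -1.   ] gap 0.0429 F [-0.5 -0.7  0.6] g 0.0
z 0.130-0.150 n 395 enc [0.4772 0.0789] 0.0076 fit [0.4764 0.0789 0.0056] mean [0.4759 0.0789 0.1368] zmax 0.1389
z 0.116-0.123 n 737 enc [0.4769 0.0787] 0.026 fit [0.4765 0.0789 0.0246] mean [0.4767 0.0791 0.1186] zmax 0.1221
z 0.070-0.083 n 1123 enc [0.4772 0.0791] 0.02 fit [0.4792 0.0789 0.0144] mean [0.4765 0.079  0.076 ] zmax 0.0782
few 0
```

The press is seated, knob top at 0.139. Now the lid.

Call:
{"api": "carry_out", "payload": {
  "motion": [-3.4, -1.5, 0, 0, 0, 0, 0.5, -3.4, -1.5, 0, 0, 0, 0, 0.5, -3.4, -1.5, 0, 0, 0, 0, 0.5, -3.4, -1.5, 0, 0, 0, 0, 0.5, 0, 0, 3.5, 0, 0, 0, 0.55, 0, 0, 3.5, 0, 0, 0, 0.55, 0, 0, 0, 0, 0, 0, 0.55, 0, 0, 0, 0, 0, 0, 0.55]
}}

```text
time: 20.38
eef_pos: [0.6115, 0.0194, 0.1394]
tool_rot: [-0.004, -0.0, 1.0, -0.0]
ft_force: [0.5, -0.2, -0.1]
finger_gap: 0.0385
grip_force: 0.0
```

```bash
python3 - <<'E'
from tip import *
p,P=wr("w22")
c=[.615,.019]
ring(P,c,.02,.05,.06);ring(P,c,.035,.033,.038);ring(P,c,.045,.004,.03)
E
```

```text
t 20.38 tcp [0.6115 0.0194 0.1394] x [-1.    -0.     0.007] z [-0.007 -0.001 -1.   ] gap 0.0385 F [ 0.5 -0.2 -0.1] g 0.0
z 0.050-0.060 n 473 enc [0.6161 0.017 ] 0.009 fit [0.6156 0.0171 0.0067] mean [0.6152 0.0172 0.0542] zmax 0.0558
z 0.033-0.038 n 1840 enc [0.6158 0.0174] 0.0245 fit [0.6167 0.0173 0.0183] mean [0.6137 0.0174 0.0338] zmax 0.0353
z 0.004-0.030 n 1154 enc [0.616  0.0173] 0.031 fit [0.6181 0.017  0.0286] mean [0.5983 0.0178 0.0124] zmax 0.0294
```

Call:
{"api": "carry_out", "payload": {
  "motion": [-0.3, -0.2, 3, 0, 0, 0, 0.55, 0, 0, 3, 0, 0, 0, 0.55, 0, 0, 0, 0, 0, 0, 0.55, 0, 0, 0, 0, 0, 0, 0.55]
}}

```text
time: 20.77
eef_pos: [0.6169, 0.0178, 0.0833]
tool_rot: [-0.0, -0.0, 1.0, 0.0]
ft_force: [1.0, -0.2, 0.8]
finger_gap: 0.0385
grip_force: 0.0
```

```bash
python3 - <<'E'
from tip import *
p,P=wr("w23");tip(P)
c=[.616,.0172]
ring(P,c,.013,.05,.06);ring(P,c,.035,.033,.038)
E
```

```text
t 20.77 tcp [0.6169 0.0178 0.0833] x [-1.    -0.001  0.   ] z [-0.  0. -1.] gap 0.0385 F [ 1.  -0.2  0.8] g 0.0
tip ahead of TCP (mm) [1.6 4.  5.2 7. ] 2334
z 0.050-0.060 n 786 enc [0.6161 0.0171] 0.0091 fit [0.6155 0.0172 0.0067] mean [0.6151 0.0172 0.0541] zmax 0.0558
z 0.033-0.038 n 2917 enc [0.6158 0.0174] 0.0246 fit [0.6172 0.017  0.0185] mean [0.6133 0.017  0.0338] zmax 0.0351
```

Call:
{"api": "carry_out", "payload": {
  "motion": [0.05, -0.05, 2, 0, 0, 0, 0.6, 0, 0, 1.35, 0, 0, 0, 0.6, 0, 0, 0, 0, 0, 0, 0.65, 0, 0, 0, 0, 0, 0, 0.7, 0, 0, 0, 0, 0, 0, 0.8, 0, 0, 0, 0, 0, 0, 1, 0, 0, 0, 0, 0, 0, 1, 0, 0, 0, 0, 0, 0, 1],
  "squeeze": 45
}}

```text
time: 21.48
eef_pos: [0.6172, 0.017, 0.0503]
tool_rot: [0.001, -0.0, 1.0, 0.0]
ft_force: [-1.8, -0.3, 5.8]
finger_gap: 0.0151
grip_force: 44.2
```

Call:
{"api": "carry_out", "payload": {
  "motion": [0, 0, -2, 0, 0, 0, 1, 0, 0, -4, 0, 0, 0, 1, 0, 0, -4, 0, 0, 0, 1, 0, 0, -4, 0, 0, 0, 1, 0, 0, -2, 0, 0, 0, 1, 0, 0, 0, 0, 0, 0, 1, 0, 0, 0, 0, 0, 0, 1]
}}

```text
time: 22.07
eef_pos: [0.6171, 0.0171, 0.2105]
tool_rot: [0.002, -0.0, 1.0, 0.0]
ft_force: [-0.3, 0.2, -2.5]
finger_gap: 0.015
grip_force: 44.1
```

```bash
python3 - <<'E'
from tip import *
p,P=wr("w24")
T=pose();c=T[:2,3];z=T[2,3]
Q=P.reshape(-1,3);Q=Q[np.isfinite(Q[:,0])];m=(np.hypot(*(Q[:,:2]-c).T)<.036)&(Q[:,2]>z-.07)&(Q[:,2]<z);print(np.histogram(Q[m,2]-z,14))
ring(P,c,.036,z-.019,z-.013);ring(P,c,.036,z-.06,z-.025)
E
```

```text
t 22.07 tcp [0.6171 0.0171 0.2105] x [-1.    -0.    -0.003] z [ 0.003  0.001 -1.   ] gap 0.015 F [-0.3  0.2 -2.5] g 44.1
(array([  94,  123,  744,  975,  169,  180,  190,  181,  254, 3070,  661,
          7,   85,  171]), array([-5.03521523e-02, -4.67558307e-02, -4.31595091e-02, -3.95631875e-02,
       -3.59668659e-02, -3.23705443e-02, -2.87742227e-02, -2.51779011e-02,
       -2.15815795e-02, -1.79852579e-02, -1.43889363e-02, -1.07926147e-02,
       -7.19629308e-03, -3.59997148e-03, -3.64988675e-06]))
z 0.190-0.196 n 3820 enc [0.6159 0.0174] 0.0256 fit [0.6144 0.0173 0.0194] mean [0.6059 0.0173 0.1934] zmax 0.1952
z 0.149-0.184 n 2478 enc [0.6161 0.0171] 0.031 fit [0.6162 0.0173 0.0278] mean [0.5967 0.0172 0.1706] zmax 0.1831
```

The lid is held level. Carrying it over the chamber.

Call:
{"api": "carry_out", "payload": {
  "motion": [3.48, 1.54, 0, 0, 0, 0, 1, 3.48, 1.54, 0, 0, 0, 0, 1, 3.48, 1.54, 0, 0, 0, 0, 1, 3.47, 1.55, 0, 0, 0, 0, 1, 0, 0, 0, 0, 0, 0, 1, 0, 0, 0, 0, 0, 0, 1, 0, 0, 0, 0, 0, 0, 1, 0, 0, 0, 0, 0, 0, 1]
}}

```text
time: 22.78
eef_pos: [0.4781, 0.078, 0.2083]
tool_rot: [-0.0, 0.0, 1.0, -0.0]
ft_force: [0.7, -0.9, -0.7]
finger_gap: 0.0151
grip_force: 44.1
```

```bash
python3 - <<'E'
from tip import *
p,P=wr("w25")
T=pose();c=T[:2,3];z=T[2,3]
ring(P,c,.036,z-.019,z-.013);ring(P,c,.036,z-.06,z-.025)
ring(P,[.477,.079],.03,.114,.123);ring(P,[.477,.079],.055,.066,.073)
E
```

```text
t 22.78 tcp [0.4781 0.078  0.2083] x [-1.     0.001  0.   ] z [-0.    -0.001 -1.   ] gap 0.0151 F [ 0.7 -0.9 -0.7] g 44.1
z 0.189-0.195 n 3612 enc [0.4767 0.0781] 0.0253 fit [0.4764 0.0781 0.0195] mean [0.4673 0.0781 0.1915] zmax 0.1931
z 0.148-0.183 n 2570 enc [0.477 0.078] 0.0309 fit [0.4773 0.0781 0.0278] mean [0.4575 0.078  0.1691] zmax 0.1829
z 0.114-0.123 n 254 enc [0.463  0.0794] 0.0216 fit [0.4761 0.079  0.0244] mean [0.4551 0.08   0.118 ] zmax 0.1201
z 0.066-0.073 n 2734 enc [0.4774 0.0784] 0.0437 fit [0.4761 0.0785 0.0368] mean [0.4569 0.0784 0.0689] zmax 0.0711
```

Call:
{"api": "carry_out", "payload": {
  "motion": [0, 0.07, 1, 0, 0, 0, 1, 0, 0, 1.2, 0, 0, 0, 1, 0, 0, 1.1, 0, 0, 0, 1, 0, 0, 0, 0, 0, 0, 1, 0, 0, 0, 0, 0, 0, 1]
}}

```text
time: 23.25
eef_pos: [0.4771, 0.0789, 0.1749]
tool_rot: [-0.001, 0.0, 1.0, -0.0]
ft_force: [0.3, 0.4, -0.3]
finger_gap: 0.0151
grip_force: 44.1
```

```bash
python3 - <<'E'
from tip import *
p,P=wr("w26")
T=pose();c=T[:2,3];z=T[2,3]
ring(P,c,.036,z-.019,z-.013);ring(P,c,.036,z-.045,z-.025)
ring(P,[.477,.079],.055,.066,.073)
E
```

```text
t 23.25 tcp [0.4771 0.0789 0.1749] x [-1.     0.     0.002] z [-0.002 -0.001 -1.   ] gap 0.0151 F [ 0.3  0.4 -0.3] g 44.1
z 0.157-0.163 n 3464 enc [0.4756 0.0788] 0.0249 fit [0.4759 0.079  0.0195] mean [0.4664 0.079  0.1581] zmax 0.1598
z 0.131-0.151 n 2366 enc [0.4756 0.0788] 0.0309 fit [0.4781 0.079  0.0285] mean [0.4571 0.079  0.1367] zmax 0.1502
z 0.066-0.073 n 3233 enc [0.4775 0.0784] 0.0439 fit [0.4771 0.0786 0.0377] mean [0.4556 0.078  0.0689] zmax 0.071
```

Call:
{"api": "carry_out", "payload": {
  "motion": [-0.1, 0, 0, 0, 0, 0, 1, 0, 0, 0, 0, 0, 0, 1, 0, 0, 0.5, 0, 0, 0, 1, 0, 0, 0, 0, 0, 0, 1, 0, 0, 0, 0, 0, 0, 1]
}}

```text
time: 23.72
eef_pos: [0.4781, 0.0793, 0.1707]
tool_rot: [-0.0, -0.0, 1.0, -0.0]
ft_force: [0.1, 0.1, -1.7]
finger_gap: 0.015
grip_force: 44.1
```

Call:
{"api": "carry_out", "payload": {
  "motion": [0, 0, 0.4, 0, 0, 0, 1, 0, 0, 0, 0, 0, 0, 1, 0, 0, 0, 0, 0, 0, 1]
}}

```text
time: 23.97
eef_pos: [0.4781, 0.0793, 0.1667]
tool_rot: [-0.0, -0.0, 1.0, -0.0]
ft_force: [0.1, 0.7, -0.5]
finger_gap: 0.015
grip_force: 44.1
```

Call:
{"api": "carry_out", "payload": {
  "motion": [0, 0, 0.25, 0, 0, 0, 1, 0, 0, 0, 0, 0, 0, 1, 0, 0, 0, 0, 0, 0, 1]
}}

```text
time: 24.22
eef_pos: [0.4782, 0.0793, 0.1643]
tool_rot: [-0.0, -0.0, 1.0, -0.0]
ft_force: [-0.5, -0.4, 0.1]
finger_gap: 0.0152
grip_force: 44.1
```

Call:
{"api": "carry_out", "payload": {
  "motion": [0, 0, 0.17, 0, 0, 0, 1, 0, 0, 0, 0, 0, 0, 1, 0, 0, 0, 0, 0, 0, 1]
}}

```text
time: 24.47
eef_pos: [0.4783, 0.0794, 0.1626]
tool_rot: [-0.0, -0.0, 1.0, -0.0]
ft_force: [-0.1, -0.4, -0.7]
finger_gap: 0.0152
grip_force: 44.1
```

Call:
{"api": "carry_out", "payload": {
  "motion": [0, 0, 0.07, 0, 0, 0, 1, 0, 0, 0, 0, 0, 0, 1, 0, 0, 0, 0, 0, 0, 1]
}}

```text
time: 24.72
eef_pos: [0.4786, 0.0794, 0.1624]
tool_rot: [0.0, -0.0, 1.0, 0.0]
ft_force: [-1.2, -0.1, 4.1]
finger_gap: 0.0154
grip_force: 44.6
```

The lid is seated. I release, lift, and check.

Call:
{"api": "carry_out", "payload": {
  "motion": [0, 0, 0, 0, 0, 0, 0.75, 0, 0, 0, 0, 0, 0, 0.6, 0, 0, 0, 0, 0, 0, 0.5, 0, 0, 0, 0, 0, 0, 0.5, 0, 0, -2, 0, 0, 0, 0.5, 0, 0, -3, 0, 0, 0, 0.5, 0, 0, -3, 0, 0, 0, 0.5, 0, 0, 0, 0, 0, 0, 0.5, 0, 0, 0, 0, 0, 0, 0.5]
}}

```text
time: 25.47
eef_pos: [0.4793, 0.0796, 0.2435]
tool_rot: [0.002, -0.0, 1.0, 0.001]
ft_force: [-0.2, -0.9, 0.2]
finger_gap: 0.0426
grip_force: 0.0
```

```bash
python3 - <<'E'
from tip import *
p,P=wr("w27")
c=[.477,.079]
ring(P,c,.02,.16,.18);ring(P,c,.035,.143,.152);ring(P,c,.04,.115,.138);ring(P,c,.055,.066,.073)
p,d=arm.grab_frame("scene");cv2.imwrite("pics/s27.png",cv2.resize(p[120:320,160:440],None,fx=2.8,fy=2.8))
E
```

```text
t 25.47 tcp [0.4793 0.0796 0.2435] x [-1.    -0.    -0.004] z [ 0.004  0.001 -1.   ] gap 0.0426 F [-0.2 -0.9  0.2] g 0.0
z 0.160-0.180 n 532 enc [0.4772 0.0796] 0.0089 fit [0.4765 0.0795 0.0068] mean [0.4761 0.0795 0.1661] zmax 0.1681
z 0.143-0.152 n 2801 enc [0.4772 0.0794] 0.0253 fit [0.4774 0.0795 0.0195] mean [0.4748 0.0796 0.1457] zmax 0.1474
z 0.115-0.138 n 1146 enc [0.4771 0.0795] 0.031 fit [0.4785 0.0795 0.0285] mean [0.4596 0.0795 0.1231] zmax 0.1371
z 0.066-0.073 n 2121 enc [0.4774 0.0785] 0.0439 fit [0.4787 0.0786 0.0388] mean [0.4569 0.0772 0.0689] zmax 0.0711
```

View pics/s27.png

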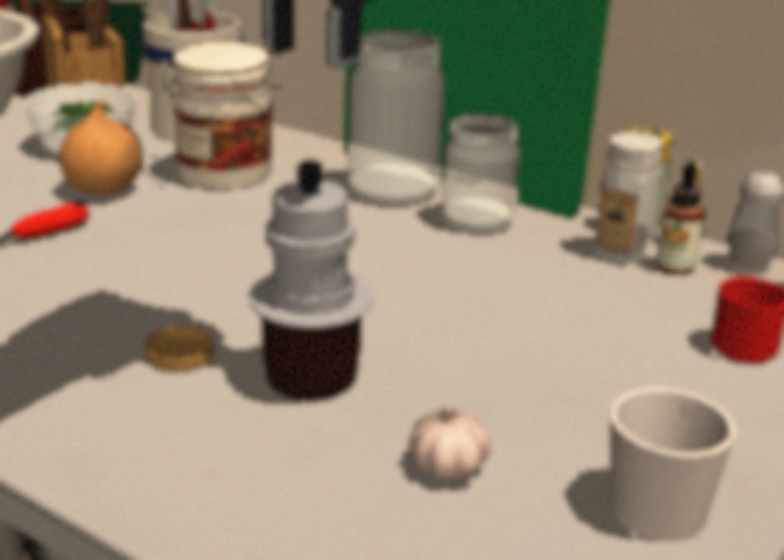

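The scene shows the full stack on the brown cup at about (310,290), upright, with the knob at (310,178). Its top is at 0.168 as expected, the other things are untouched and the gripper is clear.

```bash
python3 -c "
from cell import arm
print(arm.sign_off())"
```

```text
the job is handed in; nothing more can be done
None
```

The dripper is rebuilt on the brown cup in the order asked: plate, chamber, press disc, lid. Each piece was seated and released before the next, everything else was left where it was, and the job was handed in at about 25 s of the 112 s allowed.

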